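Turn the coffee corner's reversible sign and bolt it again

TASK

Open the coffee corner for the guests, who stand on the side away from you: draw the slide bolt that locks the sign board, spin the board half a turn about its axle so that the face with the cup looks at the guests, and shoot the bolt fully home in the board again, rocking the board a little until you feel it go in. Never force the bolt, and leave the cups, tamper, canister, milk pitcher and spoon rest standing where they are.

Things in the scene. Friction and masses are not known exactly. Their poses are not given: they have to be found in the camera images.
- sign_stand: dark steel stand of the sign, screwed to the counter. Origin on the counter below the middle of the board; +x to the guests, +y along the axle towards the bolt, +z up. Base plate 130 x 240 x 8 mm (y -105 to 135 mm). One pillar, 24 x 18 mm (x, y) at y = 97 to 115 mm, up to z = 169 mm, carries the axle; the board's other end is free.
- axle_mid (a point): middle of the fixed axle (stand x = y = 0, z = 130 mm), inside the board; axes like the stand's. The balanced board turns about the stand's y through this point, endlessly, either way, with no click or stop; an even rub (about 1 N at its edge) keeps it where it is left. Upright it spans z = 65 to 195 mm; it sweeps 67 mm round the axle.
- cup_face (a point): centre of the cup face of the walnut board: flat, 30 mm thick, 180 mm along the axle (y = -90 to 90 mm), 130 mm high, 400 g. Axes of the board: -x out of the cup face, x out of the face with ring and bar, y along the axle, z up at the start. The point is 15 mm from the axle. At the start the cup face looks to stand -x, its inlaid cup upside down, and the ring face to the guests.
- bolt_hole (a point): pocket for the bolt after the half turn, in the board's edge by the pillar (board y = 90, z = -48 mm; its twin at z = 48 holds the bolt now). Its brass keeper, hole 13 mm wide, is screwed through slots up to 5.5 mm off centre either way along board x, unseen: the bolt goes in at some lean within 8 degrees of upright, to be felt for, 1.8 degrees either way; else it stops on the edge, 14 mm drawn.
- bolt_knob (a point): grip point on the bolt's upright knob, 30 mm above the bolt's axis (stand z = 208 mm; the board's top edge is at 195 mm); axes like the stand's. Round stem 14 mm in diameter up to z = 218 mm, black ball 18 mm in diameter on top up to z = 229 mm. With the bolt home it is at stand x = 0, y = 126 mm.
- bolt (a joint): how far the slide bolt (chrome rod 10 mm in diameter along the stand's y, at z = 178 mm) is drawn, m: 0 home, its nose 14 mm inside the board; 0.028 drawn against its stop; it is drawn towards stand +y. The board is free from 0.016. It rubs with 3 N and stays where left. At the start home or up to 4 mm short of it.
- bolt_plate (a point): middle of the top face of the steel bolt plate on the pillar's head (stand y = 142 mm, z = 169 mm); axes like the stand's. Plate 30 x 92 mm (x, y), y = 96 to 188 mm. On it two fixed guide blocks 22 mm wide, y = 98 to 114 and 170 to 186 mm, tops at z = 186 mm, with the knob moving between and above them.
- cup_a: speckled ceramic cup without handle, 82 mm across, 75 mm high, loose; origin under its centre
- cup_b: speckled ceramic cup like the other, 82 mm across, 75 mm high, loose; origin under its centre
- tamper: chrome coffee tamper, 58 mm across the foot, 122 mm high, standing on its foot; origin under its centre
- canister: green glass canister with a wooden lid, 94 mm across, 160 mm high; origin under its centre
- pitcher: steel milk pitcher, 86 mm across, 95 mm high, handle to its +y (reaches 68 mm); origin under its centre
- spoon_rest: flat black silicone spoon rest, 85 x 85 x 12 mm; origin under its centre

How it is judged (in metres and radians):
On the way, in this order (a step that is already met when the one before it is completed fails the run):
1. the bolt is drawn clear of the board (value of joint bolt above 0.018 m), for 0.1 s.
2. with the bolt drawn, the board has been spun to its other face: cup face to the guests, within 14 degrees of upright (value of joint bolt above 0.01 m and x of cup_face in the frame of sign_stand above 0.01 m and angle between the z axis of cup_face and the z axis of sign_stand, either way round below 0.25 rad), for 0.1 s.
At the end, for the whole second after the job is handed in: the cup face looks to the guests (stand +x), the board stands upright within 10 degrees (as its keeper lets it), and the bolt is home in the board's hole (drawn by less than 4 mm) (value of joint bolt below 0.004 m and x of cup_face in the frame of sign_stand above 0.01 m and angle between the z axis of cup_face and the z axis of sign_stand, either way round below 0.17 rad); the robot touches nothing.
It fails at once if the bolt is forced (the gripper presses it with more than 40 N) (contact force between the arm and bolt above 40 N).
It fails at once if a bystander is pushed more than 30 mm or tipped over (distance of any of cup_a, cup_b, canister, pitcher, tamper, spoon_rest from where it was at the start of the episode above 0.03 m or angle between any of cup_a, cup_b, canister, pitcher, tamper's own z axis and vertical above 0.5 rad).
It also fails if it takes over 72 s, if anything falls off the work surface, if the arm or the gripper's body presses on something with over 40 N, if the wrist force passes 120 N, or if a joint passes its speed limit or range.

ROBOT

A 6-joint arm with a two-finger parallel gripper is mounted at the origin on the work surface. World frame = base frame: x ahead of the robot, y to its left, z up, the work surface at z = 0. Lengths are in mm, angles in rad, forces in N, time in s.
With the tool pointing down it reaches from about 350 to 875 mm from the base axis. Payload 4.2 kg.
Tool frame: the origin (TCP) lies midway between the tips of the shut fingers; the grasp point (between the pads) lies 19 mm behind it; z points along the fingers, y is the direction in which the jaws open and shut (so a half turn about z gives the same grasp; the last joint's range is limited). The gripper opens to 85 mm and grips with 20 to 120 N. Pads are 22 mm wide; open, the fingers measure 114 mm over their backs; the gripper's body (76 mm by 85 mm) begins 54 mm behind the grasp point. The pads swing forward as they close: fully open they stand 13 mm farther back than shut.
Start: joints at [1.535, 0.385, 0.008, 0, -1.194, -0.259], TCP at [181.561, 598.026, 231.312] pointing down, gripper open.
Joint ranges: [-3.14, 3.14], [-1.21, 2.06], [-1.07, 1.41], [-3.16, 2.05], [-2.99, -0.16], [-3.1, 3.1]. Speed limits (rad/s): [2.79, 2.79, 3.14, 3.14, 3.14, 3.14].

INTERFACE

Orientations are given as a unit quaternion [x, y, z, w].
In Python, from bench import arm gives the robot as it stands.
- The arm moves only by the tool send_rows, never from a script. Its arguments are lists of equal length, an entry for each row: "translation": the shift along the tool's x, y, z in mm, a list of three; "dr": the turn, a rotation vector about the tool's x, y, z in degrees, a list of three; "grip": the finger opening in mm, from 0 to 85.4. In form: {"translation": [[dx, dy, dz], ...], "dr": [[ax, ay, az], ...], "grip": [grip, ...]}. A call has exactly 5 rows; each row shifts and turns the commanded pose from where the row before left it, along the tool's axes as they then stand; what a row does not reach is not made up. A row lasts 1/8 s, in which the tool goes at most 62.5 mm and 10.7 degrees, less where a joint would pass 70% of its speed; a pose out of reach is approached as far as the arm can. A call with a gripper value outside its range is refused whole. The fingers move at their own pace and stop on an object; the grip force is fixed at half the most. Time passes only in rows, so rows that do not move let the fingers close, or fill a call up. It gives the time, the measured TCP pose, the force and the opening at its end, in the units of the state.
- arm.read_state(): the state, without advancing time (a new reading comes with each control period).
- arm.get_image(name): name is "scene" or "side" or "wrist"; returns the picture (420x560x3 uint8, red, green, blue); there is no depth.
- arm.camera_info(name): a dict with "fx", "fy", "cx", "cy" (pixels), "D" ([k1, k2, p1, p2, k3] as OpenCV has them; the pictures are not rectified), "cam_to_world" (4x4, takes a point from camera to world coordinates). Camera axes: x right, y down, z forward; pixel columns grow to the right and rows downward; lengths in mm; the calibration is good to about 2 mm. A picture is of the moment at which its call begins: read the wrist's pose just before it. camera_info takes no time and is no camera call; for the wrist camera it gives the pose at the moment of the call.
- arm.job_done(): hands the job in, once; it reports no verdict.
Trained networks look in the newest picture that a camera, given by its name, has taken for a name from the list of things; names that differ only in an ending like _2 or _b are one class to them, and where a whole thing is asked for, a point or a joint stands for the part that bears it (a point fixed in the world has none). Each returns a list of dicts, best first, with "confidence" (0 to 1); they miss things now and then, are a little off and sometimes report something else, mostly with a low value. They report only what shows in the picture. A call takes as long as a camera call.
- arm.search_frame(thing, camera): "xyz" ([x, y, z] in mm, in world coordinates, good to about 4 mm: the middle of the surface that is visible of it).
- arm.place_of(thing, camera): "xyz" ([x, y, z] in mm, in world coordinates, good to about 4 mm: a listed point, or the origin of a listed thing).
The state is a dict: "clock": time; "joints": joint angles; "joint_vel": joint speeds; "joint_efforts": joint torques, N m; "position": TCP position; "ee_rot": TCP orientation; "contact_force": force on the tool from outside, world axes, zero at the start; "wrist_torque": the same for the moment, N m; "gripper_width": finger opening in mm.
Only numpy, scipy, OpenCV 4.12 (cv2) and the standard library are available. Lean on these libraries where they do the work, as an engineer would, in place of code of your own. Each camera call takes 0.05 s, during which the arm holds its last target.

## Working session

There is one attempt and no reset: what is moved stays moved. The work goes in short steps, Python scripts to look and compute and a tool call to move; the robot and the scene stay as the last step left them, time stands still between calls to the robot, and variables do not carry over. Pictures are saved under pics/ and viewed, and the job is handed in when it is done.

Besides the shell and the picture viewer there is one more tool, called after "Request:" by a JSON object that holds its "method" and its "body", one argument or row to a line. send_rows: Moves the arm, as the interface text tells. Its arguments: {"type":"object","properties":{"translation":{"type":"array"},"dr":{"type":"array"},"grip":{"type":"array"}},"required":["translation","dr","grip"]}

```bash
ls; mkdir -p pics
python3 - <<'E'
from bench import arm
import cv2, numpy as np
for n in ("scene","side","wrist"):
    im=arm.get_image(n); cv2.imwrite(f"pics/{n}0.png",im[:,:,::-1])
    c=arm.camera_info(n); print(n,c["fx"],c["cx"],c["cy"],c["D"]); print(np.round(c["cam_to_world"],3))
    for t in ("bolt_knob","cup_face","axle_mid","sign_stand","bolt_plate") if n!="wrist" else ("bolt_knob",):
        print(t,[(np.round(d["xyz"]),round(d["confidence"],2)) for d in arm.place_of(t,n)][:2])
s=arm.read_state(); print(s)
E
```

```text
pics
scene 395.384187467929 273.91341321276775 208.69743743334735 [-0.09368258  0.          0.          0.          0.        ]
[[-9.800000e-02  6.000000e-01 -7.940000e-01  1.114629e+03]
 [ 9.950000e-01  7.600000e-02 -6.600000e-02  2.868300e+01]
 [ 2.100000e-02 -7.970000e-01 -6.040000e-01  5.763660e+02]
 [ 0.000000e+00  0.000000e+00  0.000000e+00  1.000000e+00]]
bolt_knob [(array([517.,  83., 211.]), 0.74), (array([509., -43., 130.]), 0.71)]
cup_face [(array([507., -43., 130.]), 0.82)]
axle_mid [(array([526., -48., 130.]), 0.56)]
sign_stand [(array([520., -49.,  -3.]), 0.7)]
bolt_plate [(array([517.,  94., 168.]), 0.94), (array([521.,  44.,  84.]), 0.74)]
side 476.14115679818786 276.4657254672342 206.54521186809995 [0.00325923 0.         0.         0.         0.        ]
[[-9.76000e-01 -9.70000e-02  1.93000e-01  3.72262e+02]
 [-2.15000e-01  5.25000e-01 -8.23000e-01  7.49327e+02]
 [-2.10000e-02 -8.45000e-01 -5.34000e-01  6.01273e+02]
 [ 0.00000e+00  0.00000e+00  0.00000e+00  1.00000e+00]]
bolt_knob [(array([516.,  80., 209.]), 0.85)]
cup_face [(array([511., -49., 133.]), 0.92)]
axle_m
[... 520 characters left out ...]

{'clock': 0.7, 'joints': array([ 1.53461349e+00,  3.84678673e-01,  7.92989196e-03, -1.44163894e-05,
       -1.19397848e+00, -2.58591523e-01]), 'joint_vel': array([ 0.00052949,  0.00167387,  0.0001719 , -0.00115761, -0.00013438,
       -0.00110394]), 'joint_efforts': array([ 5.32701761e-04, -3.91950381e+01,  1.88586313e+01,  4.18983355e+00,
       -2.68962885e-04,  5.31956942e-06]), 'position': array([181.54911913, 598.04607623, 231.33454502]), 'ee_rot': array([ 9.89157767e-01, -1.46856766e-01, -1.04934003e-05, -3.35752511e-05]), 'contact_force': array([-0.05774512,  0.35777145,  0.25374082]), 'wrist_torque': array([-0.01646391,  0.02063978, -0.01778246]), 'gripper_width': 85.76014471921384}
```

View pics/scene0.png

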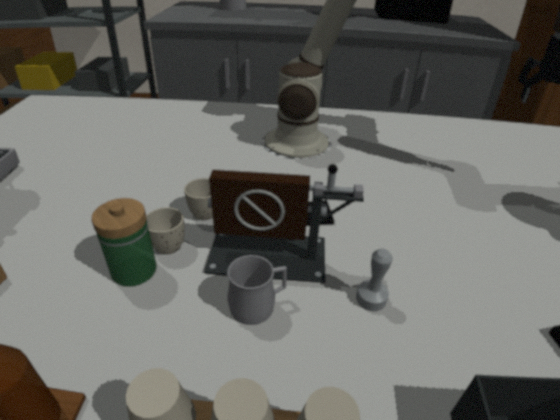

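View pics/side0.png

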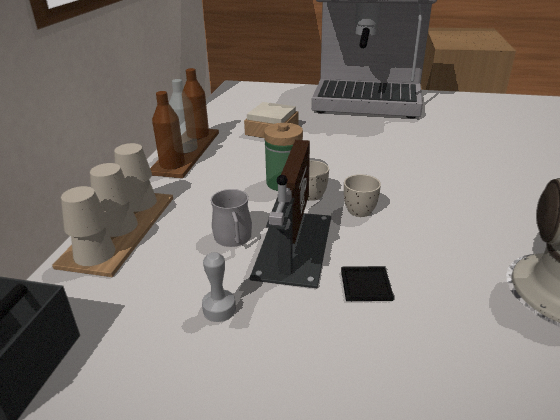

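Run:
```python
from bench import arm
import numpy as np
for n in ("scene","side"):
  for t in ("cup_a","tamper","canister","pitcher","spoon_rest"):
    arm.get_image
    print(n,t,[(np.round(d["xyz"]),round(d["confidence"],2)) for d in arm.place_of(t,n)][:3])
print(arm.read_state()["clock"])
```

```text
scene cup_a [(array([ 520., -241.,    3.]), 0.97), (array([ 396., -198.,   -0.]), 0.63)]
scene tamper [(array([615., 177.,   2.]), 0.9)]
scene canister [(array([ 590., -293.,   -1.]), 0.65)]
scene pitcher [(array([657., -45.,   3.]), 0.63)]
scene spoon_rest [(array([367.,  60.,  -3.]), 0.55)]
side cup_a [(array([ 515., -246.,    2.]), 0.75), (array([ 393., -192.,   -1.]), 0.65), (array([612., 172.,  -0.]), 0.56)]
side tamper [(array([610., 173.,   1.]), 0.83), (array([ 518., -245.,    2.]), 0.59)]
side canister [(array([ 596., -299.,   -0.]), 0.93), (array([520., -50., 126.]), 0.55), (array([518., -51.,  -2.]), 0.53)]
side pitcher [(array([659., -46.,  -1.]), 0.58)]
side spoon_rest [(array([365.,  60.,  -1.]), 0.65), (array([ 391., -192.,    1.]), 0.61)]
1.2
```

The scene view shows the ring face towards +x, centred near px (259,210), with the knob at (331,170). The side view shows the knob at (283,182), with the pitcher and tamper on the guest side. The robot side of the board is clear. Next I'll refine the stand pose by overlaying a model.

```bash
cat > h.py <<'E'
from bench import arm
import cv2, numpy as np
from scipy.spatial.transform import Rotation as R
def proj(n,P,c=None):
    c=c or arm.camera_info(n); T=np.linalg.inv(np.array(c["cam_to_world"]))
    K=np.array([[c["fx"],0,c["cx"]],[0,c["fy"],c["cy"]],[0,0,1]])
    r,_=cv2.Rodrigues(T[:3,:3]); 
    return cv2.projectPoints(np.array(P,float).reshape(-1,1,3),r,T[:3,3],K,np.array(c["D"]))[0].reshape(-1,2)
def s2w(P,x0,y0,yaw):
    P=np.array(P,float).reshape(-1,3); c,s=np.cos(yaw),np.sin(yaw)
    return np.c_[x0+c*P[:,0]-s*P[:,1], y0+s*P[:,0]+c*P[:,1], P[:,2]]
def overlay(n,im,pose,lean=None,scale=1):
    def line(a,b,col):
        p=proj(n,s2w([a,b],*pose)); cv2.line(im,*[tuple(int(round(v*16)) for v in q) for q in p],col,1,cv2.LINE_AA,4)
    B=[(-65,-105,8),(65,-105,8),(65,135,8),(-65,135,8)]
    for i in range(4): line(B[i],B[(i+1)%4],(0,255,255))
    if lean is not None:
        c,s=np.cos(lean),np.sin(lean)
        for y in (-90,90):
            Q=[(x*c+z*s,y,130+z*c-x*s) for x,z in((-15,-65),(15,-65),(15,65),(-15,65))]
            for i in range(4): line(Q[i],Q[(i+1)%4],(0,255,0))
    Q=[(-15,96,169),(15,96,169),(15,188,169),(-15,188,169)]
    for i in range(4): line(Q[i],Q[(i+1)%4],(255,0,255))
    return im
E
python3 - <<'E'
from h import *
pose=(522.5,-48,np.deg2rad(2.2))
for n,(u,v) in (("scene",(190,150)),("side",(230,120))):
    im=cv2.imread(f"pics/{n}0.png"); raw=im.copy(); overlay(n,im,pose,0)
    cat=np.hstack([cv2.resize(i[v:v+180,u:u+190],None,fx=2.1,fy=2.1,interpolation=cv2.INTER_CUBIC) for i in(raw,im)])
    cv2.imwrite(f"pics/{n}_ov1.png",cat)
E
```

```text
(no output)
```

View pics/scene_ov1.png

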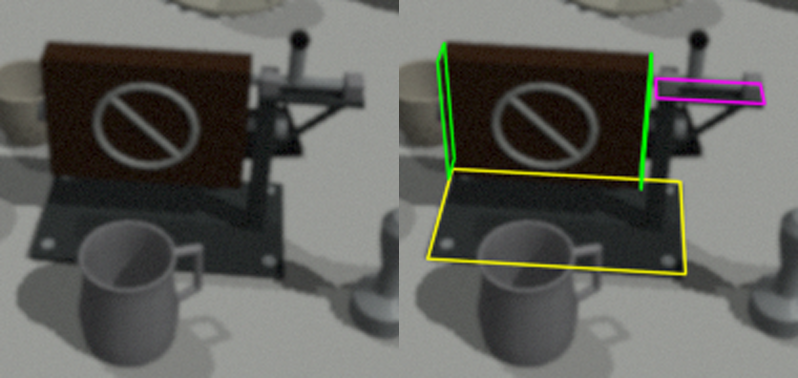

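View pics/side_ov1.png

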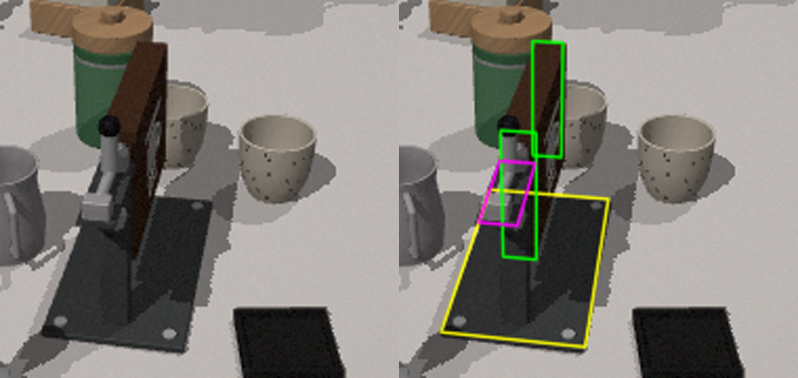

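```bash
cat >> h.py <<'E'
POSE=(522.5,-48,np.deg2rad(2.2))
def Rt(tilt=0,pose=None):
    "tool down, y=-stand x, x=-stand y; tilt deg>0: tool top leans to stand -x"
    yaw=(pose or POSE)[2]
    base=R.from_matrix(np.array([[0,-1,0],[-1,0,0],[0,0,-1.]]))
    return R.from_euler('z',yaw)*R.from_euler('y',-np.deg2rad(tilt))*base
def plan(wps,start=None):
    """wps: (stand xyz, tilt, nrows)"""
    s=arm.read_state(); p=np.array(s["position"]); r=R.from_quat(s["ee_rot"])
    if start: p=s2w(start[0],*POSE)[0]; r=Rt(start[1])
    for P,tilt,n in wps:
        q=s2w(P,*POSE)[0]; rt=Rt(tilt); rv=(r.inv()*rt).as_rotvec(); p0=p.copy(); r0=r
        for i in range(n):
            pn=p0+(q-p0)*(i+1)/n; rn=r0*R.from_rotvec(rv*(i+1)/n)
            print(np.round(r.inv().apply(pn-p),1).tolist(), np.round(np.degrees((r.inv()*rn).as_rotvec()),2).tolist())
            p=pn;r=rn
def st():
    s=arm.read_state(); p=np.array(s["position"]); x0,y0,yaw=POSE
    c,sn=np.cos(yaw),np.sin(yaw); d=p-[x0,y0,0]
    F=s["contact_force"]
    print("t",round(s["clock"],2),"stand",np.round([c*d[0]+sn*d[1],-sn*d[0]+c*d[1],d[2]],1),"rotv from Rt0",np.round(np.degrees((Rt(0).inv()*R.from_quat(s["ee_rot"])).as_rotvec()),1),
     "F stand",np.round([c*F[0]+sn*F[1],-sn*F[0]+c*F[1],F[2]],1),"w",round(s["gripper_width"],1),"j",np.round(s["joints"],2))
E
python3 -c "
from h import *
st(); plan([((0,130,270),0,12)])"
```

```text
t 1.2 stand [-315.9  658.6  231.3] rotv from Rt0 [ -0.    0.  -70.9] F stand [-0.3  0.   0.4] w 84.9 j [ 1.53  0.38  0.01  0.   -1.19 -0.26]
[39.3, 33.0, -3.2] [0.0, -0.0, 5.91]
[42.5, 28.8, -3.2] [0.0, -0.0, 5.91]
[45.2, 24.3, -3.2] [0.0, -0.0, 5.91]
[47.5, 19.5, -3.2] [0.0, -0.0, 5.91]
[49.2, 14.5, -3.2] [0.0, -0.0, 5.91]
[50.5, 9.4, -3.2] [0.0, -0.0, 5.91]
[51.2, 4.1, -3.2] [0.0, -0.0, 5.91]
[51.3, -1.2, -3.2] [0.0, -0.0, 5.91]
[50.9, -6.5, -3.2] [0.0, -0.0, 5.91]
[50.0, -11.7, -3.2] [0.0, -0.0, 5.91]
[48.5, -16.7, -3.2] [0.0, -0.0, 5.91]
[46.5, -21.6, -3.2] [0.0, -0.0, 5.91]
```

Request:
{"method": "send_rows", "body": {
  "translation": [
    [39, 33, -3],
    [42, 29, -3],
    [45, 24, -3],
    [47.5, 19.5, -3],
    [49, 14.5, -3]
  ],
  "dr": [
    [0, 0, 5.9],
    [0, 0, 5.9],
    [0, 0, 5.9],
    [0, 0, 5.9],
    [0, 0, 5.9]
  ],
  "grip": [60, 60, 60, 60, 60]
}}

```text
clock: 1.82
position: [321.3, 382.2, 246.7]
ee_rot: [0.919, -0.395, 0.0, -0.0]
contact_force: [1.0, -1.0, 0.4]
gripper_width: 60.2
```

Request:
{"method": "send_rows", "body": {
  "translation": [
    [50.5, 9.5, -3],
    [51, 4, -3],
    [51, -1, -3],
    [51, -6.5, -3],
    [50, -12, -3]
  ],
  "dr": [
    [0, 0, 5.9],
    [0, 0, 5.9],
    [0, 0, 5.9],
    [0, 0, 5.9],
    [0, 0, 5.9]
  ],
  "grip": [60, 60, 60, 60, 60]
}}

```text
clock: 2.45
position: [461.6, 167.5, 261.8]
ee_rot: [0.788, -0.616, 0.0, -0.0]
contact_force: [0.9, -0.1, -0.1]
gripper_width: 59.9
```

Request:
{"method": "send_rows", "body": {
  "translation": [
    [48, -17, -3],
    [40, -20, -3],
    [0, 0, 0],
    [0, 0, 0],
    [0, 0, 0]
  ],
  "dr": [
    [0, 0, 5.9],
    [0, 0, 6],
    [0, 0, 0],
    [0, 0, 0],
    [0, 0, 0]
  ],
  "grip": [60, 60, 60, 60, 60]
}}

```text
clock: 3.08
position: [514.1, 90.6, 267.4]
ee_rot: [0.721, -0.693, -0.0, -0.0]
contact_force: [0.0, -1.1, -0.1]
gripper_width: 59.9
```

```bash
python3 -c "
from h import *
st()
im=arm.get_image('wrist'); im=im[:,:,::-1].copy()
print([(np.round(d['xyz'],1),round(d['confidence'],2)) for d in arm.place_of('bolt_knob','wrist')][:2],[(np.round(d['xyz'],1),round(d['confidence'],2)) for d in arm.place_of('bolt_plate','wrist')][:2])
overlay('wrist',im,POSE,0)
for y in (126,130):
  q=proj('wrist',s2w([0,y,220],*POSE))[0]; print(q); cv2.circle(im,(int(q[0]),int(q[1])),2,(0,0,255),-1)
cv2.imwrite('pics/w1.png',im)"
```

```text
t 3.08 stand [ -3.1 138.8 267.4] rotv from Rt0 [ 0.  -0.  -0.1] F stand [-0.  -1.1 -0.1] w 59.9 j [ 0.49  0.18 -0.18 -0.   -1.2  -0.45]
[(array([514.8,  79.7, 208.7]), 0.65), (array([517.3,  92.3, 169.2]), 0.17)] []
[274.102262   211.57287208]
[274.11445164 218.20365304]
```

View pics/w1.png

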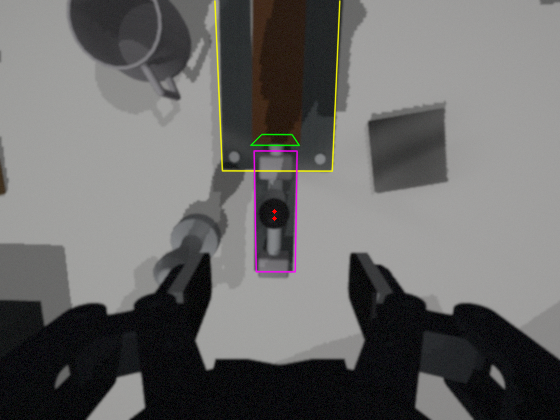

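The wrist overlay fits within about 1 px. The knob ball is at px (274,213), which puts the knob at stand y≈127 and x≈0. I'll descend and grip.

Request:
{"method": "send_rows", "body": {
  "translation": [
    [11.3, -3.1, 8],
    [0, 0, 25],
    [0, 0, 25],
    [0, 0, 16],
    [0, 0, 2.5]
  ],
  "dr": [
    [0, 0, 0],
    [0, 0, 0],
    [0, 0, 0],
    [0, 0, 0],
    [0, 0, 0]
  ],
  "grip": [50, 50, 45, 40, 30]
}}

```text
clock: 3.85
position: [517.3, 77.9, 189.2]
ee_rot: [0.721, -0.693, -0.001, 0.002]
contact_force: [0.3, 0.2, -0.2]
gripper_width: 29.9
```

Request:
{"method": "send_rows", "body": {
  "translation": [
    [0, 0, 0],
    [0, 0, 0],
    [0, 0, 0],
    [0, 0, 0],
    [0, 0, 0]
  ],
  "dr": [
    [0, 0, 0],
    [0, 0, 0],
    [0, 0, 0],
    [0, 0, 0],
    [0, 0, 0]
  ],
  "grip": [22, 18, 15, 13, 13]
}}

```text
clock: 4.47
position: [518.1, 78.6, 191.4]
ee_rot: [0.721, -0.693, 0.0, -0.0]
contact_force: [-2.9, -0.8, 4.5]
gripper_width: 14.8
```

```bash
python3 -c "
from h import *
st()
im=arm.get_image('wrist'); cv2.imwrite('pics/w2.png',im[:,:,::-1])"
```

```text
t 4.47 stand [  0.4 126.7 191.4] rotv from Rt0 [ 0.  0. -0.] F stand [-2.9 -0.7  4.5] w 14.8 j [ 0.46  0.25 -0.3   0.   -1.02 -0.42]
```

View pics/w2.png

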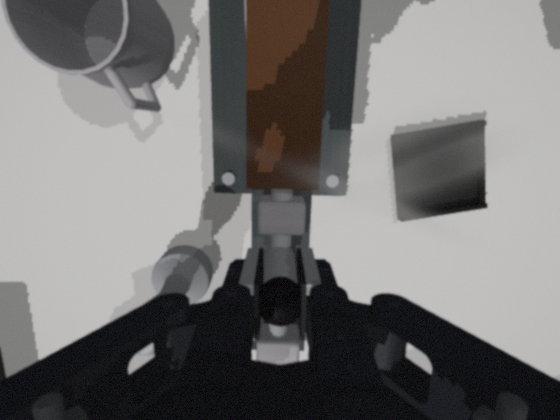

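Gripped: the fingers stopped at 14.8 mm on the stem (px ~(281,300)). Now I'll draw the bolt.

Request:
{"method": "send_rows", "body": {
  "translation": [
    [-4, 0, 0],
    [-6, 0, 0],
    [-6, 0, 0],
    [-6, 0, 0],
    [-3, 0, 0]
  ],
  "dr": [
    [0, 0, 0],
    [0, 0, 0],
    [0, 0, 0],
    [0, 0, 0],
    [0, 0, 0]
  ],
  "grip": [13.5, 13.5, 13.5, 13.5, 13.5]
}}

```text
clock: 5.15
position: [517.7, 104.0, 191.4]
ee_rot: [0.721, -0.693, 0.001, -0.0]
contact_force: [-0.9, -3.3, 5.8]
gripper_width: 14.9
```

```bash
python3 -c "
from h import *
st()
im=arm.get_image('wrist'); cv2.imwrite('pics/w3.png',im[:,:,::-1])"
```

```text
t 5.15 stand [  1.  152.  191.4] rotv from Rt0 [ 0.1  0.  -0. ] F stand [-1.  -3.3  5.8] w 14.9 j [ 0.51  0.25 -0.29  0.   -1.03 -0.47]
```

View pics/w3.png

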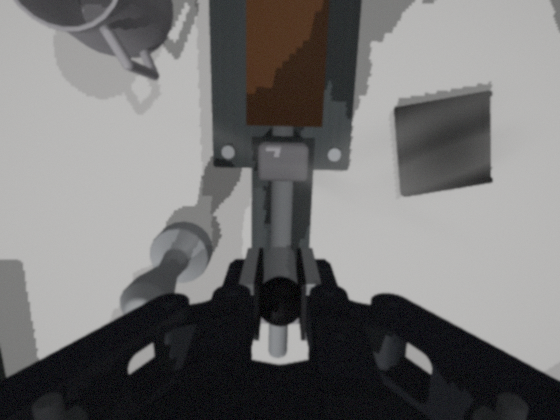

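Request:
{"method": "send_rows", "body": {
  "translation": [
    [0, 0, 0],
    [0, 0, 0],
    [0, 0, -10],
    [0, 0, -25],
    [10, 0, -20]
  ],
  "dr": [
    [0, 0, 0],
    [0, 0, 0],
    [0, 0, 0],
    [0, 0, 0],
    [0, 0, 0]
  ],
  "grip": [25, 35, 40, 40, 40]
}}

```text
clock: 5.82
position: [518.0, 94.1, 247.2]
ee_rot: [0.721, -0.693, 0.0, -0.001]
contact_force: [0.4, -0.7, -0.4]
gripper_width: 40.2
```

```bash
cat >> h.py <<'E'
def tipwp(th,t,r=45,h=14.5,extra=0,y=0):
    a=np.radians(th); u=np.array([-np.sin(a),np.cos(a)]); n=np.array([np.cos(a),np.sin(a)])
    p=r*u+(15+h*abs(np.cos(a-np.radians(t)))+extra)*n
    return (p[0],y,130+p[1])
E
python3 -c "
from h import *
st()
plan([((1,100,246),0,1),((42,0,246),0,2),((42,0,175),0,2)])
print()
prev=((42,0,175),0)
w=[]
for th in range(0,186,9):
  t=np.clip((th-80)/70*35,0,35); p=tipwp(th,t); w.append((p,t,1)); print(th,np.round(p),round(t,1))
plan(w,prev)"
```

```text
t 5.83 stand [  0.9 142.2 247.2] rotv from Rt0 [ 0.1 -0.  -0.1] F stand [ 0.4 -0.7 -0.4] w 40.2 j [ 0.49  0.2  -0.21  0.   -1.16 -0.45]
[42.2, -0.0, 1.2] [-0.08, 0.03, 0.07]
[50.0, -20.5, -0.0] [0.0, -0.0, 0.0]
[50.0, -20.5, -0.0] [0.0, -0.0, 0.0]
[0.0, 0.0, 35.5] [0.0, 0.0, 0.0]
[0.0, -0.0, 35.5] [0.0, 0.0, 0.0]

0 [ 30.   0. 175.] 0.0
9 [ 22.   0. 179.] 0.0
18 [ 13.   0. 182.] 0.0
27 [  4.   0. 183.] 0.0
36 [ -5.   0. 182.] 0.0
45 [-14.   0. 180.] 0.0
54 [-23.   0. 175.] 0.0
63 [-30.   0. 170.] 0.0
72 [-37.   0. 162.] 0.0
81 [-42.   0. 154.] 0.5
90 [-45.   0. 146.] 5.0
99 [-47.   0. 138.] 9.5
108 [-48.   0. 131.] 14.0
117 [-48.   0. 125.] 18.5
126 [-47.   0. 118.] 23.0
135 [-46.   0. 112.] 27.5
144 [-43.   0. 106.] 32.0
153 [-40.   0. 100.] 35.0
162 [-36.   0.  95.] 35.0
171 [-32.   0.  90.] 35.0
180 [-27.   0.  85.] 35.0
[-0.0, 12.5, 0.0] [0.0, 0.0, 0.0]
[0.0, 7.6, -4.0] [0.0, 0.0, 0.0]
[-0.0, 8.4, -2.7] [0.0, 0.0, 0.0]
[-0.0, 9.0, -1.1] [0.0, 0.0, 0.0]
[0.0, 9.3, 0.7] [0.0, 0.0, 0.0]
[-0.0, 9.1, 2.4] [0.0, 0.0, 0.0]
[0.0, 8.6, 4.2] [0.0, 0.0, 0.0]
[0.0, 7.7, 5.8] [0.0, 0.0, 0.0]
[-0.0, 6.5, 7.2] [0.0, 0.0, 0.0]
[-0.0, 4.9, 8.2] [0.5, 0.0, -0.0]
[0.0, 3.3, 7.9] [4.5, 0.0, 0.0]
[-0.0, 2.5, 8.2] [4.5, 0.0, -0.0]
[-0.0, 2.0, 6.3] [4.5, 0.0, -0.0]
[0.0, 1.7, 6.3] [4.5, -0.0, 0.0]
[-0.0, 1.4, 6.4] [4.5, 0.0, 0.0]
[-0.0, 1.0, 6.6] [4.5, -0.0, -0.0]
[-0.0, 0.6, 6.7] [4.5, -0.0, 0.0]
[0.0, 0.4, 6.6] [3.0, 0.0, 0.0]
[-0.0, 0.2, 6.3] [-0.0, 0.0, -0.0]
[0.0, -0.7, 6.6] [0.0, -0.0, 0.0]
[-0.0, -1.7, 6.7] [0.0, 0.0, -0.0]
```

Request:
{"method": "send_rows", "body": {
  "translation": [
    [42, 0, 1],
    [50, -20.5, 0],
    [50, -20.5, 0],
    [0, 0, 36],
    [0, 0, 36]
  ],
  "dr": [
    [0, 0, 0],
    [0, 0, 0],
    [0, 0, 0],
    [0, 0, 0],
    [0, 0, 0]
  ],
  "grip": [10, 0, 0, 0, 0]
}}

```text
clock: 6.45
position: [564.6, -47.5, 172.7]
ee_rot: [0.72, -0.694, 0.001, -0.001]
contact_force: [-0.2, 0.4, 0.0]
gripper_width: -0.1
```

Request:
{"method": "send_rows", "body": {
  "translation": [
    [0, 12.5, 0],
    [0, 7.5, -4],
    [0, 8.5, -2.5],
    [0, 9, -1],
    [0, 9, 0.5]
  ],
  "dr": [
    [0, 0, 0],
    [0, 0, 0],
    [0, 0, 0],
    [0, 0, 0],
    [0, 0, 0]
  ],
  "grip": [0, 0, 0, 0, 0]
}}

```text
clock: 7.08
position: [517.4, -48.2, 180.9]
ee_rot: [0.721, -0.693, 0.001, -0.001]
contact_force: [1.7, 0.4, 0.1]
gripper_width: 0.4
```

Request:
{"method": "send_rows", "body": {
  "translation": [
    [0, 9, 2.5],
    [0, 8.5, 4],
    [0, 7.5, 6],
    [0, 6.5, 7],
    [0, 5, 8]
  ],
  "dr": [
    [0, 0, 0],
    [0, 0, 0],
    [0, 0, 0],
    [0, 0, 0],
    [0, 0, 0]
  ],
  "grip": [0, 0, 0, 0, 0]
}}

```text
clock: 7.7
position: [480.4, -49.9, 151.6]
ee_rot: [0.721, -0.693, -0.0, 0.0]
contact_force: [1.6, 0.3, 0.7]
gripper_width: -0.2
```

```bash
python3 -c "
from h import *
st()
a=arm.get_image('side');b=arm.get_image('scene'); 
cv2.imwrite('pics/s4.png',np.hstack([cv2.resize(i[v:v+180,u:u+190,::-1],None,fx=2.1,fy=2.1,interpolation=cv2.INTER_CUBIC) for i,u,v in((a,210,130),(b,190,120))]))"
```

```text
t 7.7 stand [-42.1  -0.3 151.6] rotv from Rt0 [-0.  0. -0.] F stand [1.6 0.3 0.7] w -0.2 j [ 0.23  0.22 -0.45 -0.   -0.9  -0.2 ]
```

View pics/s4.png

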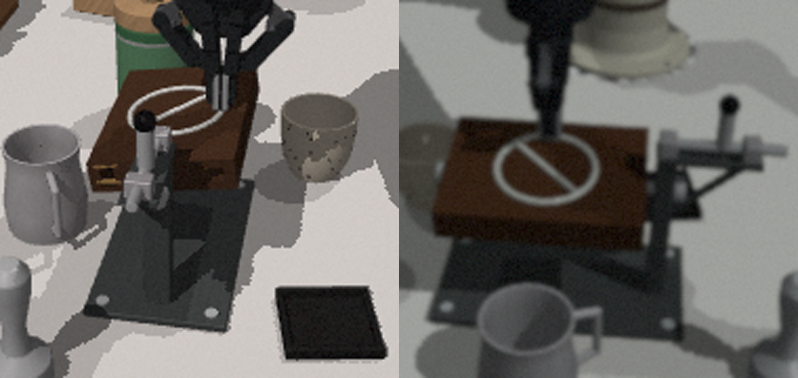

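The board is nearly horizontal with the ring face up. In the side view the brass keeper of the needed hole shows at zoom px (103,172), on the guest-side end. I'll measure it.

```bash
python3 -c "
from h import *
a=arm.get_image('side')[:,:,::-1].copy(); cv2.imwrite('pics/side4.png',a)
print([(np.round(d['xyz'],1),round(d['confidence'],2)) for d in arm.place_of('bolt_hole','side')][:3])
u,v=240,190
cv2.imwrite('pics/s5.png',cv2.resize(a[v:v+50,u:u+70],None,fx=11,fy=11,interpolation=cv2.INTER_CUBIC))"
```

```text
[(array([566. ,  42.1, 127.1]), 0.63)]
```

View pics/s5.png

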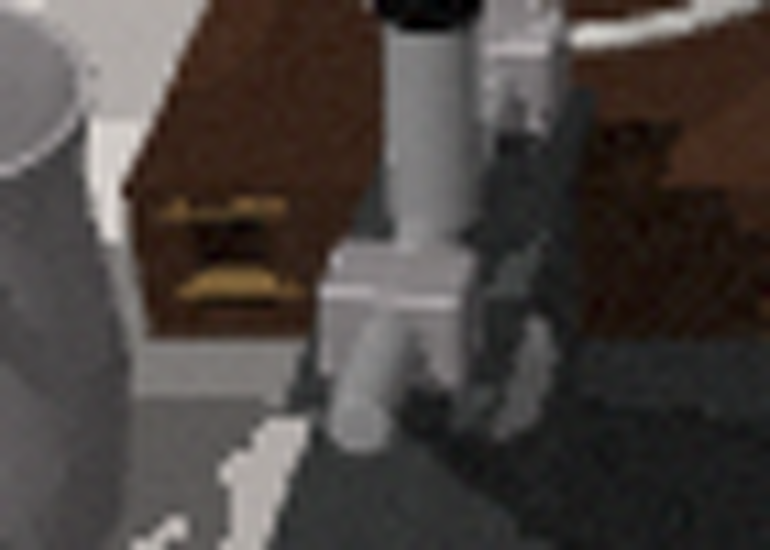

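```bash
python3 -c "
from h import *
def pt(bx,bz,th,y=90):
  a=np.radians(th); u=np.array([-np.sin(a),np.cos(a)]); n=np.array([np.cos(a),np.sin(a)])
  p=bz*u+bx*n; return (p[0],y,130+p[1])
for th in (80,84,88,92):
  f=lambda bx,bz:(np.round((proj('side',s2w(pt(bx,bz,th),*POSE))[0]-[240,190]+.5)*11).tolist())
  print(th,'corners',f(15,-65),f(-15,-65),'face mid col',f(15,-48),f(0,-48),f(-15,-48),'off3',f(3,-48),'edges of hole +-6.5 about 3:',f(9.5,-48),f(-3.5,-48))
"
```

```text
80 corners [123.0, 214.0] [162.0, 364.0] face mid col [221.0, 207.0] [239.0, 283.0] [258.0, 358.0] off3 [236.0, 268.0] edges of hole +-6.5 about 3: [228.0, 235.0] [244.0, 301.0]
84 corners [124.0, 191.0] [151.0, 342.0] face mid col [223.0, 190.0] [236.0, 266.0] [248.0, 341.0] off3 [233.0, 251.0] edges of hole +-6.5 about 3: [228.0, 218.0] [239.0, 284.0]
88 corners [127.0, 168.0] [142.0, 319.0] face mid col [227.0, 173.0] [234.0, 249.0] [240.0, 325.0] off3 [232.0, 234.0] edges of hole +-6.5 about 3: [230.0, 201.0] [235.0, 267.0]
92 corners [132.0, 145.0] [134.0, 296.0] face mid col [233.0, 156.0] [233.0, 232.0] [233.0, 307.0] off3 [233.0, 217.0] edges of hole +-6.5 about 3: [233.0, 184.0] [233.0, 250.0]
```

The edges match a board angle of 84°, and the hole is about 3 mm off towards the ring face. The bolt should then enter with the board top leaning about 3.6° to the guests (turn 176.4°). Continuing the spin.

```bash
python3 -c "
from h import *
w=[]
for i,th in enumerate(np.linspace(81,171,11)[1:]):
  t=np.clip((th-80)/70*35,0,35); p=tipwp(th,t,h=16); w.append((p,t,1))
plan(w)"
```

```text
[-0.5, 2.9, 5.3] [5.1, -0.03, 0.01]
[-0.0, 2.5, 8.3] [4.5, 0.0, -0.0]
[0.0, 2.0, 6.2] [4.5, 0.0, -0.0]
[0.0, 1.7, 6.1] [4.5, -0.0, 0.0]
[-0.0, 1.4, 6.3] [4.5, 0.0, 0.0]
[-0.0, 1.1, 6.5] [4.5, -0.0, -0.0]
[0.0, 0.8, 6.7] [4.5, -0.0, -0.0]
[-0.0, 0.6, 6.5] [3.0, -0.0, 0.0]
[0.0, 0.5, 6.2] [0.0, 0.0, -0.0]
[-0.0, -0.4, 6.5] [0.0, -0.0, 0.0]
```

Request:
{"method": "send_rows", "body": {
  "translation": [
    [0, 3, 5.5],
    [0, 2.5, 8.5],
    [0, 2, 6],
    [0, 1.5, 6],
    [0, 1.5, 6.5]
  ],
  "dr": [
    [5, 0, 0],
    [4.5, 0, 0],
    [4.5, 0, 0],
    [4.5, 0, 0],
    [4.5, 0, 0]
  ],
  "grip": [0, 0, 0, 0, 0]
}}

```text
clock: 8.52
position: [476.4, -50.4, 122.7]
ee_rot: [0.707, -0.679, 0.136, -0.143]
contact_force: [29.7, 21.5, 5.7]
gripper_width: -0.7
```

Request:
{"method": "send_rows", "body": {
  "translation": [
    [0, 1, 6.5],
    [0, 1, 6.5],
    [0, 0.5, 6.5],
    [0, 0.5, 6],
    [0, -0.5, 6.5]
  ],
  "dr": [
    [4.5, 0, 0],
    [4.5, 0, 0],
    [3, 0, 0],
    [0, 0, 0],
    [0, 0, 0]
  ],
  "grip": [0, 0, 0, 0, 0]
}}

```text
clock: 9.15
position: [497.5, -77.7, 136.3]
ee_rot: [0.7, -0.661, 0.158, -0.218]
contact_force: [0.3, -1.6, -0.1]
gripper_width: -0.3
```

```bash
python3 -c "
from h import *
st()
a=arm.get_image('side');b=arm.get_image('scene'); 
cv2.imwrite('pics/s6.png',np.hstack([cv2.resize(i[v:v+180,u:u+190,::-1],None,fx=2.1,fy=2.1,interpolation=cv2.INTER_CUBIC) for i,u,v in((a,210,130),(b,190,120))]))"
```

```text
t 9.15 stand [-26.1 -28.7 136.3] rotv from Rt0 [30.9 -4.3 -1. ] F stand [ 0.2 -1.6 -0.1] w -0.3 j [ 0.16  0.11 -0.75 -0.09 -0.16 -0.01]
```

View pics/s6.png

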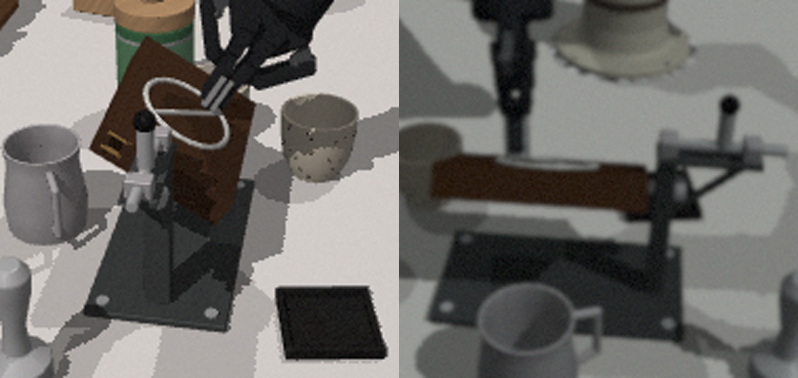

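The spin stalled. Joint 5 hit its range end (-0.16) because of the forward tilt, so the TCP strayed and the board is only at about 110°. I'll retreat, straighten the tool and finish with it near vertical.

Request:
{"method": "send_rows", "body": {
  "translation": [
    [0, 0, -30],
    [0, 0, -30],
    [0, 0, -20],
    [0, 0, 0],
    [0, 0, 0]
  ],
  "dr": [
    [0, 0, 0],
    [-8, 0, 0],
    [-8, 0, 0],
    [-8, 0, 0],
    [0, 0, 0]
  ],
  "grip": [0, 0, 0, 0, 0]
}}

```text
clock: 9.88
position: [461.5, -84.8, 205.1]
ee_rot: [0.73, -0.68, 0.019, -0.07]
contact_force: [-0.1, 0.5, -0.5]
gripper_width: 0.1
```

```bash
python3 -c "
from h import *
st()
a=arm.get_image('side');b=arm.get_image('scene'); 
cv2.imwrite('pics/s7.png',np.hstack([cv2.resize(i[v:v+180,u:u+190,::-1],None,fx=2.1,fy=2.1,interpolation=cv2.INTER_CUBIC) for i,u,v in((a,210,130),(b,190,120))]))
print(arm.read_state()['clock'])
def pt(bx,bz,th,y=90):
  a=np.radians(th); u=np.array([-np.sin(a),np.cos(a)]); n=np.array([np.cos(a),np.sin(a)])
  p=bz*u+bx*n; return (p[0],y,130+p[1])
for th in (100,110,120,130):
  print(th,[np.round((proj('side',s2w(pt(*q),*POSE))[0]-[210,130])*2.1).tolist() for q in ((15,-65,th),(-15,-65,th),(15,-65,th,-90),(15,65,th),(0,-48,th))])
plan([((-46,0,175),0,4)])
"
```

```text
t 9.88 stand [-62.3 -34.4 205.1] rotv from Rt0 [ 7.3 -3.9 -1.9] F stand [-0.   0.5 -0.5] w 0.1 j [ 0.12  0.09 -0.44 -0.08 -0.91 -0.01]
9.975
100 [[90.0, 144.0], [86.0, 173.0], [129.0, 52.0], [238.0, 178.0], [107.0, 163.0]]
110 [[96.0, 134.0], [86.0, 161.0], [134.0, 43.0], [237.0, 189.0], [109.0, 155.0]]
120 [[103.0, 126.0], [88.0, 150.0], [141.0, 35.0], [234.0, 200.0], [113.0, 148.0]]
130 [[113.0, 118.0], [92.0, 140.0], [149.0, 29.0], [229.0, 210.0], [118.0, 142.0]]
[-7.9, -4.1, 8.4] [-1.78, 0.99, 0.46]
[-8.1, -4.2, 8.1] [-1.78, 0.99, 0.46]
[-8.3, -4.4, 7.8] [-1.78, 0.99, 0.46]
[-8.4, -4.6, 7.5] [-1.78, 0.99, 0.46]
```

View pics/s7.png

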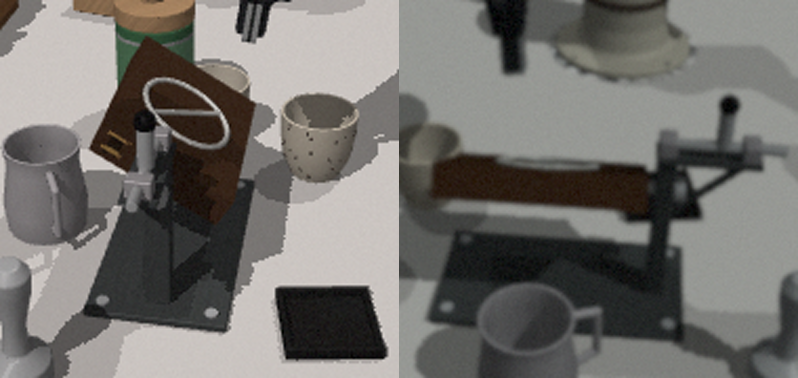

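```bash
python3 -c "
from h import *
w=[((-50,0,165),0,3)]
for th in np.linspace(112,152,7):
  p=tipwp(th,0,r=45,h=15); w.append((p,0,1)); print(np.round(p,1))
plan(w)
"
```

```text
[-49.4   0.  132.3]
[-50.1   0.  127.9]
[-50.4   0.  123.3]
[-50.2   0.  118.5]
[-49.4   0.  113.6]
[-48.1   0.  108.5]
[-46.1   0.  103.5]
[-10.4, -3.7, 14.3] [-2.38, 1.32, 0.62]
[-10.7, -4.1, 13.9] [-2.38, 1.32, 0.62]
[-11.1, -4.6, 13.4] [-2.38, 1.32, 0.62]
[-0.0, -0.6, 32.7] [0.0, -0.0, 0.0]
[0.0, 0.7, 4.4] [0.0, -0.0, 0.0]
[-0.0, 0.3, 4.6] [0.0, 0.0, 0.0]
[0.0, -0.2, 4.8] [0.0, 0.0, 0.0]
[-0.0, -0.8, 4.9] [0.0, 0.0, 0.0]
[0.0, -1.4, 5.0] [0.0, 0.0, 0.0]
[0.0, -2.0, 5.0] [0.0, 0.0, 0.0]
```

Request:
{"method": "send_rows", "body": {
  "translation": [
    [-10.5, -3.5, 14],
    [-10.5, -4, 14],
    [-11, -4.5, 13.5],
    [0, -0.5, 20],
    [0, 0, 12.5]
  ],
  "dr": [
    [-2.4, 1.3, 0.6],
    [-2.4, 1.3, 0.6],
    [-2.4, 1.3, 0.6],
    [0, 0, 0],
    [0, 0, 0]
  ],
  "grip": [0, 0, 0, 0, 0]
}}

```text
clock: 10.6
position: [471.8, -50.2, 132.3]
ee_rot: [0.721, -0.693, -0.001, 0.0]
contact_force: [0.0, -0.1, 0.4]
gripper_width: -0.2
```

```bash
python3 -c "
from h import *
st()"
```

```text
t 10.6 stand [-50.7  -0.3 132.3] rotv from Rt0 [-0.1 -0.1 -0.1] F stand [ 0.  -0.1  0.4] w -0.2 j [ 0.24  0.24 -0.49 -0.   -0.85 -0.2 ]
```

Request:
{"method": "send_rows", "body": {
  "translation": [
    [0, 0.5, 5],
    [0, 0, 5],
    [0, 0, 5],
    [0, -1, 5],
    [0, -1, 5]
  ],
  "dr": [
    [0, 0, 0],
    [0, 0, 0],
    [0, 0, 0],
    [0, 0, 0],
    [0, 0, 0]
  ],
  "grip": [0, 0, 0, 0, 0]
}}

```text
clock: 11.22
position: [475.1, -50.1, 108.5]
ee_rot: [0.721, -0.693, -0.0, -0.001]
contact_force: [-1.0, -0.1, 0.3]
gripper_width: -0.2
```

```bash
python3 -c "
from h import *
st()
a=arm.get_image('side');b=arm.get_image('scene'); 
cv2.imwrite('pics/s8.png',np.hstack([cv2.resize(i[v:v+180,u:u+190,::-1],None,fx=2.1,fy=2.1,interpolation=cv2.INTER_CUBIC) for i,u,v in((a,210,130),(b,190,120))]))"
```

```text
t 11.22 stand [-47.5  -0.3 108.5] rotv from Rt0 [ 0.  -0.1 -0.1] F stand [-1.  -0.1  0.3] w -0.2 j [ 0.24  0.27 -0.51 -0.   -0.78 -0.19]
```

View pics/s8.png

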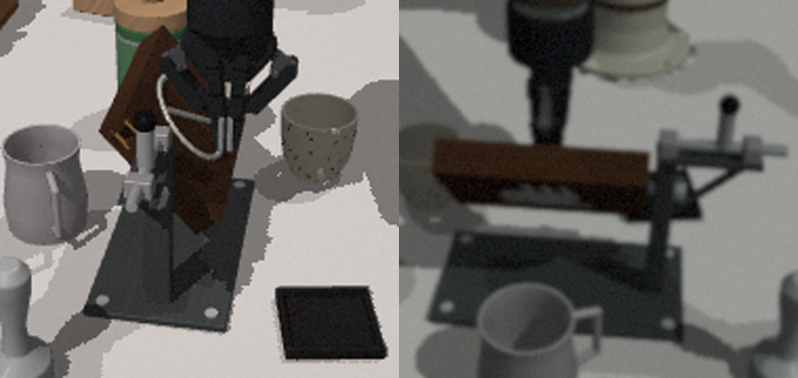

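Request:
{"method": "send_rows", "body": {
  "translation": [
    [0, -2, 4],
    [0, -3, 0],
    [0, 6, -20],
    [0, 0, -62],
    [0, 0, -50]
  ],
  "dr": [
    [0, 0, 0],
    [0, 0, 0],
    [0, 0, 0],
    [0, 0, 0],
    [0, 0, 0]
  ],
  "grip": [0, 0, 0, 20, 85]
}}

```text
clock: 11.95
position: [474.7, -50.2, 238.8]
ee_rot: [0.721, -0.693, 0.0, -0.001]
contact_force: [1.2, 1.0, -0.3]
gripper_width: 35.9
```

```bash
python3 -c "
from h import *
st()
a=arm.get_image('side');b=arm.get_image('scene'); 
cv2.imwrite('pics/s9.png',np.hstack([cv2.resize(i[v:v+180,u:u+190,::-1],None,fx=2.1,fy=2.1,interpolation=cv2.INTER_CUBIC) for i,u,v in((a,210,130),(b,190,120))]))
plan([((30,0,235),-3.6,2),((28,0,180),-3.6,2),((3,0,176),-3.6,3)])"
```

```text
t 11.95 stand [-47.9  -0.4 238.8] rotv from Rt0 [ 0.1 -0.1 -0.1] F stand [ 1.2  0.9 -0.3] w 35.9 j [ 0.24  0.12 -0.33 -0.   -1.12 -0.2 ]
[-0.0, -37.2, 4.5] [-2.22, 0.05, 0.07]
[-0.1, -37.4, 3.1] [-2.22, 0.05, 0.07]
[0.0, -0.7, 27.5] [-0.0, 0.0, 0.0]
[-0.0, -0.7, 27.5] [-0.0, 0.0, 0.0]
[0.0, 8.2, 1.9] [0.0, 0.0, 0.0]
[0.0, 8.2, 1.9] [0.0, 0.0, 0.0]
[0.0, 8.2, 1.9] [0.0, 0.0, 0.0]
```

View pics/s9.png

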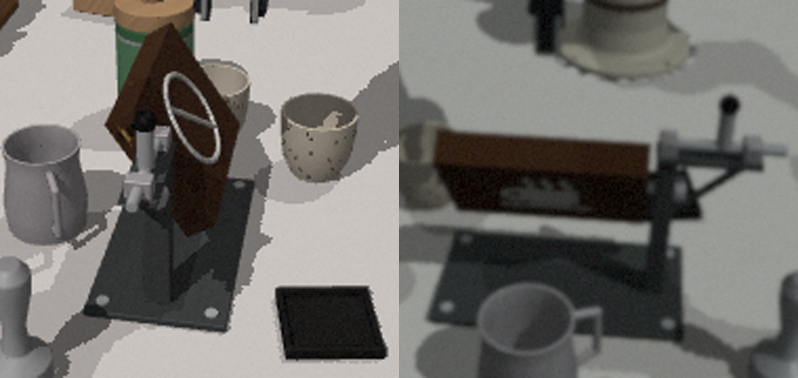

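Board is at about 150° and the cup inlay is upright on the guest side. Now I'll straddle its top edge.

Request:
{"method": "send_rows", "body": {
  "translation": [
    [-15, -38, 4],
    [-15, -38, 3],
    [0, 0, 25],
    [0, 0, 30],
    [0, 0, 2]
  ],
  "dr": [
    [-1.8, 0, 0],
    [-1.8, 0, 0],
    [0, 0, 0],
    [0, 0, 0],
    [0, 0, 0]
  ],
  "grip": [85, 85, 85, 85, 85]
}}

```text
clock: 12.68
position: [543.6, -17.6, 168.9]
ee_rot: [0.721, -0.693, -0.024, 0.024]
contact_force: [-0.6, 0.4, 0.1]
gripper_width: 84.9
```

Request:
{"method": "send_rows", "body": {
  "translation": [
    [0, 7, 0],
    [0, 7, 0],
    [0, 8, 0],
    [0, 4, 0],
    [0, 0, 0]
  ],
  "dr": [
    [0, 0, 0],
    [0, 0, 0],
    [0, 0, 0],
    [0, 0, 0],
    [0, 0, 0]
  ],
  "grip": [85, 75, 65, 55, 50]
}}

```text
clock: 13.3
position: [530.0, -17.7, 181.9]
ee_rot: [0.722, -0.691, -0.011, 0.011]
contact_force: [10.9, -1.2, 14.6]
gripper_width: 50.1
```

```bash
python3 -c "
from h import *
st()
a=arm.get_image('side');b=arm.get_image('wrist'); 
cv2.imwrite('pics/s10.png',np.hstack([cv2.resize(a[130:310,210:400,::-1],None,fx=2.1,fy=2.1,interpolation=cv2.INTER_CUBIC) , cv2.resize(b[:,:,::-1],(401,378))]))"
```

```text
t 13.3 stand [  8.7  30.  181.9] rotv from Rt0 [-1.8 -0.  -0.3] F stand [10.9 -1.6 14.6] w 50.1 j [ 0.27  0.28 -0.27 -0.01 -1.05 -0.22]
```

View pics/s10.png

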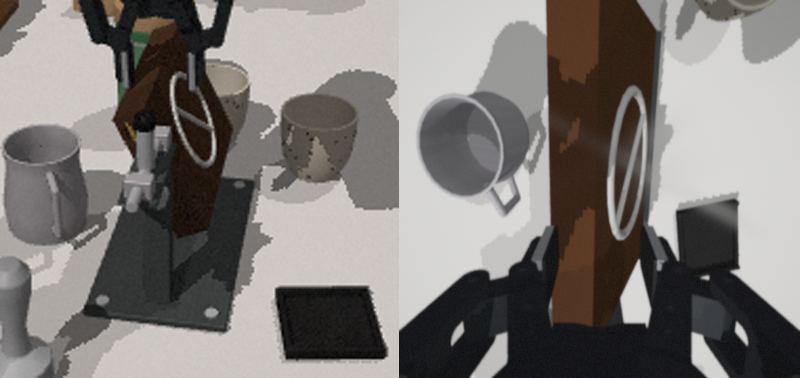

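Request:
{"method": "send_rows", "body": {
  "translation": [
    [0, 2, -6],
    [0, 2, -4],
    [0, 1, 0],
    [0, 0, 0],
    [0, 0, 0]
  ],
  "dr": [
    [0, 0, 0],
    [0, 0, 0],
    [0, 0, 0],
    [0, 0, 0],
    [0, 0, 0]
  ],
  "grip": [50, 50, 46, 42, 38]
}}

```text
clock: 14.02
position: [522.6, -17.7, 190.7]
ee_rot: [0.722, -0.692, -0.014, 0.014]
contact_force: [6.9, 0.4, 14.1]
gripper_width: 38.3
```

```bash
python3 -c "
from h import *
st()
a=arm.get_image('side');b=arm.get_image('wrist'); 
cv2.imwrite('pics/s11.png',np.hstack([cv2.resize(a[130:310,210:400,::-1],None,fx=2.1,fy=2.1,interpolation=cv2.INTER_CUBIC) , cv2.resize(b[:,:,::-1],(401,378))]))"
```

```text
t 14.03 stand [  1.3  30.3 190.7] rotv from Rt0 [-2.2 -0.1 -0.3] F stand [ 6.9  0.2 14.1] w 38.3 j [ 0.27  0.27 -0.27 -0.01 -1.07 -0.22]
```

View pics/s11.png

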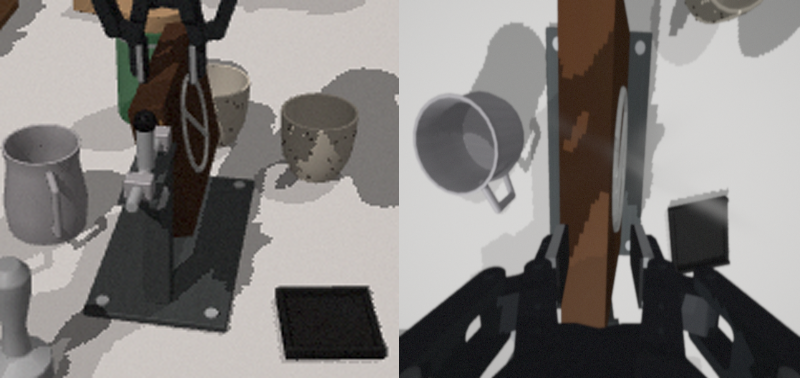

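Request:
{"method": "send_rows", "body": {
  "translation": [
    [0, 0, 0],
    [0, 0, 0],
    [0, 0, 0],
    [0, 0, 0],
    [0, 0, 0]
  ],
  "dr": [
    [0, 0, 0],
    [0, 0, 0],
    [0, 0, 0],
    [0, 0, 0],
    [0, 0, 0]
  ],
  "grip": [48, 52, 52, 45, 42]
}}

```text
clock: 14.75
position: [521.8, -17.8, 189.9]
ee_rot: [0.722, -0.692, -0.015, 0.014]
contact_force: [5.4, -0.2, 11.9]
gripper_width: 42.5
```

```bash
python3 -c "
from h import *
st()"
```

```text
t 14.75 stand [  0.4  30.2 189.9] rotv from Rt0 [-2.4 -0.1 -0.2] F stand [ 5.4 -0.4 11.9] w 42.5 j [ 0.27  0.27 -0.27 -0.01 -1.07 -0.22]
```

The tool is held up with 12 N, so the guest-side fingertip is most likely riding on the board's top corner. I'll lift, open, re-centre over the board's actual top (x≈11) and go deeper.

Request:
{"method": "send_rows", "body": {
  "translation": [
    [0, 0, -25],
    [0, -10, 0],
    [0, 0, 0],
    [0, 0, 0],
    [0, 0, 20]
  ],
  "dr": [
    [0, 0, 0],
    [0, 0, 0],
    [0, 0, 0],
    [0, 0, 0],
    [0, 0, 0]
  ],
  "grip": [60, 70, 70, 70, 70]
}}

```text
clock: 15.38
position: [525.5, -18.1, 188.2]
ee_rot: [0.721, -0.693, -0.021, 0.021]
contact_force: [0.6, 0.2, -0.3]
gripper_width: 70.1
```

```bash
python3 -c "
from h import *
st()
a=arm.get_image('side');b=arm.get_image('wrist'); 
cv2.imwrite('pics/s12.png',np.hstack([cv2.resize(a[130:310,210:400,::-1],None,fx=2.1,fy=2.1,interpolation=cv2.INTER_CUBIC) , cv2.resize(b[:,:,::-1],(401,378))]))"
```

```text
t 15.38 stand [  4.2  29.7 188.2] rotv from Rt0 [-3.5 -0.1 -0.1] F stand [ 0.7  0.1 -0.3] w 70.1 j [ 0.27  0.28 -0.25 -0.02 -1.09 -0.22]
```

View pics/s12.png

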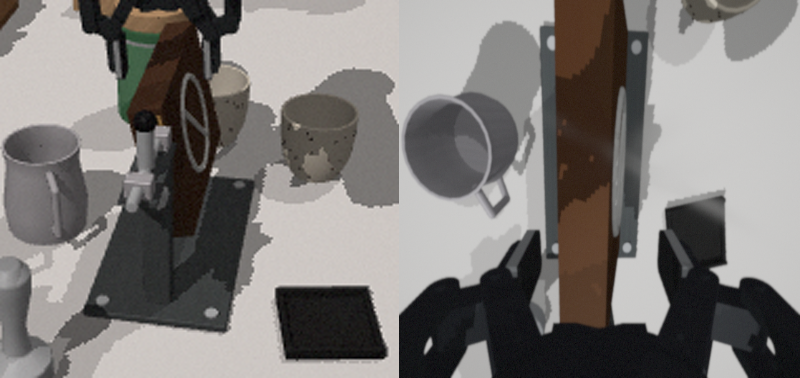

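Request:
{"method": "send_rows", "body": {
  "translation": [
    [0, 0, 12],
    [0, 0, 8],
    [0, 0, 0],
    [0, 0, 0],
    [0, 0, 0]
  ],
  "dr": [
    [0, 0, 0],
    [0, 0, 0],
    [0, 0, 0],
    [0, 0, 0],
    [0, 0, 0]
  ],
  "grip": [70, 70, 60, 50, 42]
}}

```text
clock: 16.1
position: [524.6, -18.1, 168.6]
ee_rot: [0.721, -0.692, -0.021, 0.021]
contact_force: [0.8, 0.5, -0.6]
gripper_width: 42.1
```

Request:
{"method": "send_rows", "body": {
  "translation": [
    [0, 0, 0],
    [0, 0, 0],
    [0, 0, 0],
    [0, 0, 0],
    [0, 0, 0]
  ],
  "dr": [
    [0, 0, 0],
    [0, 0, 0],
    [0, 0, 0],
    [0, 0, 0],
    [0, 0, 0]
  ],
  "grip": [38, 35, 32, 30, 28]
}}

```text
clock: 16.73
position: [523.6, -18.1, 168.3]
ee_rot: [0.72, -0.693, -0.022, 0.022]
contact_force: [-0.2, 1.2, 4.7]
gripper_width: 29.2
```

```bash
python3 -c "
from h import *
st()
a=arm.get_image('side');b=arm.get_image('wrist'); 
cv2.imwrite('pics/s13.png',np.hstack([cv2.resize(a[130:310,210:400,::-1],None,fx=2.1,fy=2.1,interpolation=cv2.INTER_CUBIC) , cv2.resize(b[:,:,::-1],(401,378))]))"
```

```text
t 16.73 stand [  2.3  29.8 168.3] rotv from Rt0 [-3.6 -0.1 -0. ] F stand [-0.2  1.2  4.7] w 29.2 j [ 0.27  0.3  -0.28 -0.02 -1.05 -0.22]
```

View pics/s13.png

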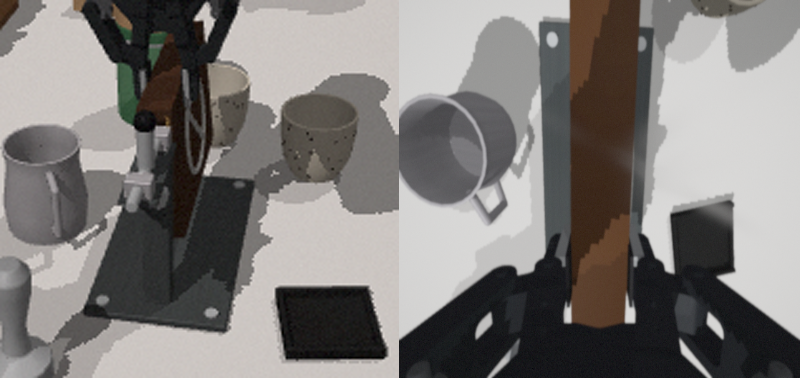

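Board is gripped (29.2 mm) with the tool tilted 3.6°. Now I'll release and go behind the knob.

Request:
{"method": "send_rows", "body": {
  "translation": [
    [0, 0, 0],
    [0, 0, 0],
    [0, 0, -30],
    [0, 0, -40],
    [-40, 2, 0]
  ],
  "dr": [
    [0, 0, 0],
    [0, 0, 0],
    [0, 0, 0],
    [1.8, 0, 0],
    [1.8, 0, 0]
  ],
  "grip": [40, 55, 60, 60, 30]
}}

```text
clock: 17.45
position: [526.6, 21.2, 240.7]
ee_rot: [0.72, -0.694, 0.002, -0.003]
contact_force: [1.2, 0.8, -1.1]
gripper_width: 43.0
```

```bash
python3 -c "
from h import *
st()
a=arm.get_image('side');b=arm.get_image('wrist').copy()[:,:,::-1].copy()
aa=a[:,:,::-1].copy();overlay('side',aa,POSE,np.radians(3.6))
cv2.imwrite('pics/s14.png',np.hstack([cv2.resize(aa[130:310,210:400],None,fx=2.1,fy=2.1,interpolation=cv2.INTER_CUBIC) , cv2.resize(b,(401,378))]))
plan([((0,180,243),0,2),((0,180,196),0,2)])"
```

```text
t 17.45 stand [  6.7  69.  240.7] rotv from Rt0 [ 0.4 -0.1  0.1] F stand [ 1.2  0.7 -1.1] w 43.0 j [ 0.35  0.21 -0.22  0.   -1.14 -0.31]
[-54.2, 1.9, -2.2] [-0.04, 0.06, 0.12]
[-54.2, 2.0, -2.3] [-0.04, 0.06, 0.12]
[-0.0, -0.0, 23.5] [0.0, -0.0, 0.0]
[-0.0, -0.0, 23.5] [0.0, -0.0, 0.0]
```

View pics/s14.png

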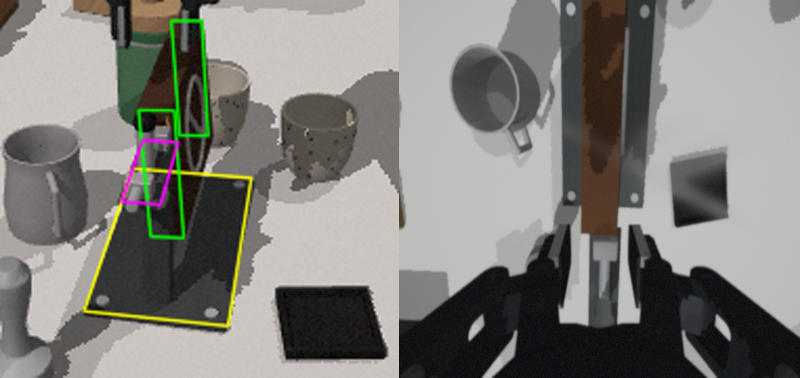

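Request:
{"method": "send_rows", "body": {
  "translation": [
    [-55, 2, -3],
    [-56, 4, -2],
    [0, 0, 22],
    [0, 0, 22],
    [0, 0, 0]
  ],
  "dr": [
    [0, 0, 0],
    [0, 0, 0],
    [0, 0, 0],
    [0, 0, 0],
    [0, 0, 0]
  ],
  "grip": [10, 0, 0, 0, 0]
}}

```text
clock: 18.18
position: [512.8, 131.8, 196.8]
ee_rot: [0.721, -0.693, -0.001, 0.002]
contact_force: [0.8, 0.6, 1.0]
gripper_width: -0.3
```

```bash
python3 -c "
from h import *
st()
b=arm.get_image('wrist').copy()[:,:,::-1].copy()
cv2.imwrite('pics/s15.png',b)"
```

```text
t 18.18 stand [ -2.8 180.  196.8] rotv from Rt0 [-0.3  0.1 -0.1] F stand [0.8 0.6 1. ] w -0.3 j [ 0.56  0.25 -0.27 -0.   -1.05 -0.52]
```

View pics/s15.png

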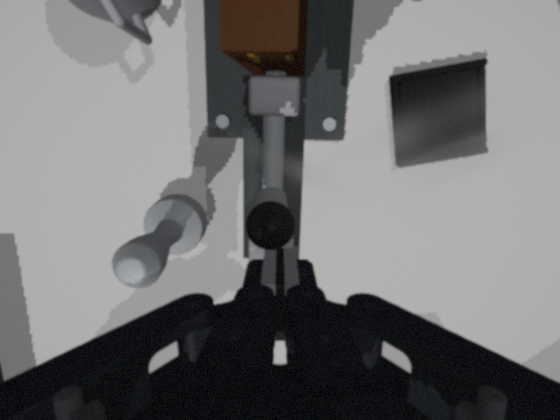

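Request:
{"method": "send_rows", "body": {
  "translation": [
    [6, -2.8, 0],
    [5, 0, 0],
    [4, 0, 0],
    [4, 0, 0],
    [3, 0, 0]
  ],
  "dr": [
    [0, 0, 0],
    [0, 0, 0],
    [0, 0, 0],
    [0, 0, 0],
    [0, 0, 0]
  ],
  "grip": [0, 0, 0, 0, 0]
}}

```text
clock: 18.85
position: [518.4, 110.7, 199.6]
ee_rot: [0.721, -0.693, 0.0, -0.001]
contact_force: [-0.5, 3.2, 2.9]
gripper_width: 0.4
```

```bash
python3 -c "
from h import *
st()
b=arm.get_image('wrist').copy()[:,:,::-1].copy()
cv2.imwrite('pics/s16.png',b)"
```

```text
t 18.85 stand [  2.  158.7 199.6] rotv from Rt0 [ 0.1 -0.1 -0.1] F stand [-0.4  3.2  2.9] w 0.4 j [ 0.52  0.25 -0.27 -0.   -1.05 -0.48]
```

View pics/s16.png

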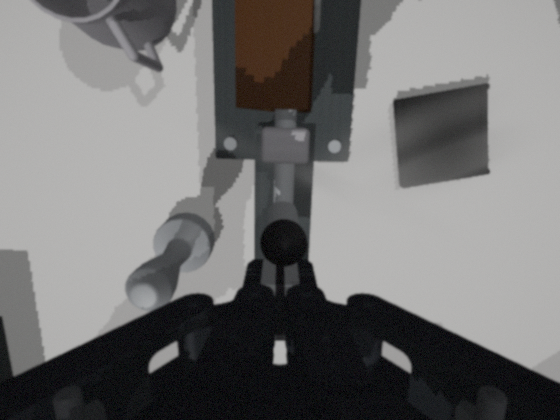

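Request:
{"method": "send_rows", "body": {
  "translation": [
    [2, 0.5, 0],
    [2, 0.5, 0],
    [2, 0, 0],
    [1, 0, 0],
    [0, 0, 0]
  ],
  "dr": [
    [0, 0, 0],
    [0, 0, 0],
    [0, 0, 0],
    [0, 0, 0],
    [0, 0, 0]
  ],
  "grip": [0, 0, 0, 0, 0]
}}

```text
clock: 19.52
position: [517.0, 103.4, 198.8]
ee_rot: [0.721, -0.693, -0.0, -0.0]
contact_force: [1.1, 2.4, 0.2]
gripper_width: -0.0
```

```bash
python3 -c "
from h import *
st()"
```

```text
t 19.52 stand [  0.3 151.5 198.8] rotv from Rt0 [-0.  -0.  -0.1] F stand [1.2 2.3 0.2] w -0.0 j [ 0.5   0.25 -0.28 -0.   -1.04 -0.46]
```

Request:
{"method": "send_rows", "body": {
  "translation": [
    [2, 0, 0],
    [2, 0, 0],
    [1.5, 0, 0],
    [1, 0, 0],
    [0, 0, 0]
  ],
  "dr": [
    [0, 0, 0],
    [0, 0, 0],
    [0, 0, 0],
    [0, 0, 0],
    [0, 0, 0]
  ],
  "grip": [0, 0, 0, 0, 0]
}}

```text
clock: 20.15
position: [517.1, 97.3, 198.8]
ee_rot: [0.721, -0.693, -0.001, -0.0]
contact_force: [-0.2, 4.8, 0.3]
gripper_width: -0.2
```

```bash
python3 -c "
from h import *
st()
b=arm.get_image('wrist').copy()[:,:,::-1].copy()
for y in (122,126,130,134,138,142): print(y,proj('wrist',s2w([0,y,220],*POSE))[0])
cv2.imwrite('pics/s17.png',b)"
```

```text
t 20.15 stand [  0.2 145.4 198.8] rotv from Rt0 [-0.  -0.1 -0.1] F stand [0.  4.8 0.3] w -0.2 j [ 0.49  0.24 -0.28 -0.   -1.04 -0.45]
122 [279.85775622 233.94600367]
126 [279.83623623 243.92493235]
130 [279.81506398 253.74569818]
134 [279.79422986 263.41260756]
138 [279.77372466 272.92979628]
142 [279.75353952 282.30123827]
```

View pics/s17.png

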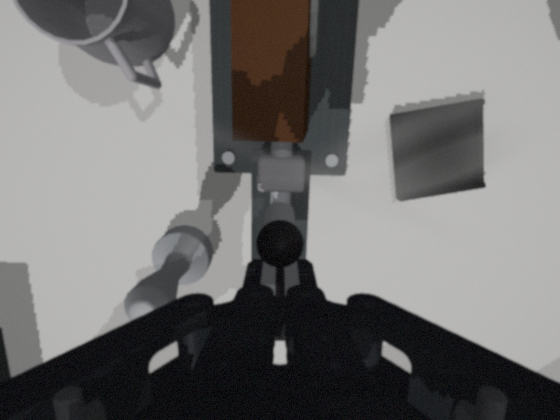

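The ball is at row 243.5, which maps to knob y≈126, i.e. home. I'll press slightly more to confirm a firm stop.

Request:
{"method": "send_rows", "body": {
  "translation": [
    [1, 0, 0],
    [1, 0, 0],
    [1, 0, 0],
    [0, 0, 0],
    [0, 0, 0]
  ],
  "dr": [
    [0, 0, 0],
    [0, 0, 0],
    [0, 0, 0],
    [0, 0, 0],
    [0, 0, 0]
  ],
  "grip": [0, 0, 0, 0, 0]
}}

```text
clock: 20.82
position: [517.4, 97.0, 198.9]
ee_rot: [0.721, -0.693, -0.002, -0.003]
contact_force: [-3.1, 13.7, 2.5]
gripper_width: -0.2
```

```bash
python3 -c "
from h import *
st()"
```

```text
t 20.82 stand [  0.4 145.1 198.9] rotv from Rt0 [ 0.1 -0.3 -0.1] F stand [-2.6 13.8  2.5] w -0.2 j [ 0.49  0.24 -0.28 -0.01 -1.04 -0.45]
```

It's a hard stop: 0.3 mm of motion while the force rose to 14 N. Backing off and checking.

Request:
{"method": "send_rows", "body": {
  "translation": [
    [-8, 0, 0],
    [-10, 0, 0],
    [0, 0, -40],
    [-20, 0, -40],
    [-40, 0, -20]
  ],
  "dr": [
    [0, 0, 0],
    [0, 0, 0],
    [0, 0, 0],
    [0, 0, 0],
    [0, 0, 0]
  ],
  "grip": [0, 0, 0, 0, 0]
}}

```text
clock: 21.45
position: [514.7, 171.4, 301.4]
ee_rot: [0.72, -0.694, 0.0, -0.001]
contact_force: [0.7, -0.5, -0.3]
gripper_width: 0.2
```

Request:
{"method": "send_rows", "body": {
  "translation": [
    [-20, 0, 0],
    [0, 0, 0],
    [0, 0, 0],
    [0, 0, 0],
    [0, 0, 0]
  ],
  "dr": [
    [0, 0, 0],
    [0, 0, 0],
    [0, 0, 0],
    [0, 0, 0],
    [0, 0, 0]
  ],
  "grip": [0, 0, 0, 0, 0]
}}

```text
clock: 22.08
position: [513.5, 191.2, 298.7]
ee_rot: [0.721, -0.693, -0.0, -0.0]
contact_force: [-0.3, -0.3, -0.3]
gripper_width: -0.5
```

```bash
python3 -c "
from h import *
st()
a=arm.get_image('side')[:,:,::-1].copy();b=arm.get_image('scene')[:,:,::-1].copy();w=arm.get_image('wrist')[:,:,::-1].copy()
for n in ('side','scene','wrist'): print(n,[(np.round(d['xyz'],1),round(d['confidence'],2)) for d in arm.place_of('bolt_knob',n)][:2],[(np.round(d['xyz'],1),round(d['confidence'],2)) for d in arm.place_of('cup_face',n)][:2])
print('expect knob',s2w([0,126,208],*POSE), 'wrist rows',[proj('wrist',s2w([0,y,220],*POSE))[0].round(1).tolist() for y in (126,130,140)])
for t in ('cup_a','tamper','canister','pitcher','spoon_rest'): print(t,[np.round(d['xyz']) for d in arm.place_of(t,'side')][:2])
cv2.imwrite('pics/e1.png',np.hstack([cv2.resize(i,(400,300)) for i in (a,b)])); cv2.imwrite('pics/e2.png',w)
"
```

```text
t 22.07 stand [2.000e-01 2.394e+02 2.987e+02] rotv from Rt0 [-0. -0. -0.] F stand [-0.3 -0.3 -0.3] w -0.5 j [ 0.65  0.21 -0.07 -0.   -1.29 -0.61]
side [(array([516.7,  76.6, 208.3]), 0.63)] [(array([539.2, -48. , 128.8]), 0.94)]
scene [(array([516.2,  80.4, 207.9]), 0.87)] [(array([537.2, -43.5, 131.7]), 0.67)]
wrist [(array([514.6,  80.2, 208.7]), 0.57), (array([516.6,  92.8, 168.9]), 0.28)] []
expect knob [[517.66313605  77.90712747 208.        ]] wrist rows [[280.0, 31.0], [280.0, 38.5], [280.0, 56.9]]
cup_a [array([ 515., -246.,    2.]), array([ 392., -192.,   -1.])]
tamper [array([610., 173.,   3.]), array([518., -51., 127.])]
canister []
pitcher [array([658., -45.,  -2.])]
spoon_rest [array([365.,  61.,  -1.])]
```

View pics/e1.png

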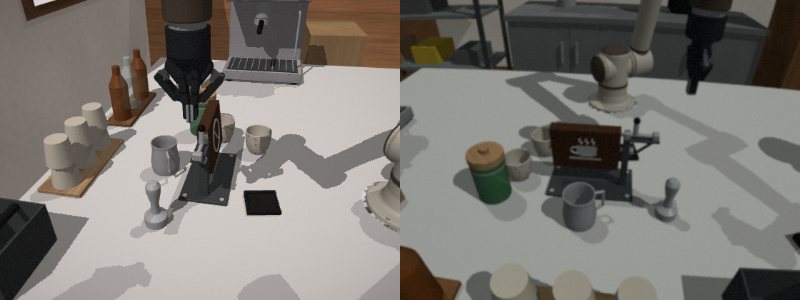

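View pics/e2.png

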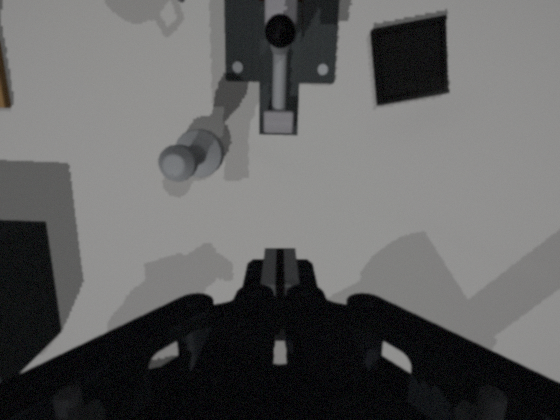

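The wrist view shows the ball at px (280,31). That matches knob y=126 mm (home), where an edge stop would show near row 57. The scene view shows the cup upright towards the guests.

```bash
python3 -c "
from bench import arm
print(arm.job_done())"
```

```text
the job is handed in; nothing more can be done
None
```

The sign is turned so the cup face looks at the guests, and the bolt is fully home again. I handed the job in at about 22 s of the 72 s. The hand-in gave no verdict.

**What I did**
- **Bolt drawn:** I gripped the knob and drew the bolt about 25 mm.
- **Board spun:** I turned it about 176° with the shut fingers, then set the angle by gripping its top edge.
- **Lean:** With the board flat I saw the keeper in the side camera, about 3 mm off centre. I set the lean to 3.6° and the bolt went in on the first try, so I never had to rock the board.

**Last checks**
- **Bolt:** It met a firm stop at about 14 N, and the wrist picture puts the knob at stand y ≈ 126 mm, which is home. The network's knob positions scatter by about 2.5 mm either side of that. A bolt stopped on the board's edge would show at 140 mm.
- **Cup face:** The networks place it at world x ≈ 538 mm, about 16 mm to the guest side of the axle. The scene picture shows the cup upright.
- **Bystanders:** The two cups, tamper, pitcher and spoon rest read within about 2 mm of their start positions. The network missed the canister in the last check, but the scene picture shows it standing.
- **Robot:** It is clear of everything, with forces near 0.

**What went wrong on the way**
- **Joint limit:** A forward tilt during the spin ran joint 5 to its range end (-0.16 rad). The tool strayed about 30 mm and the wrist read about 37 N before I backed off.
- **Fingertip on the board:** My first grasp of the top edge appears to have rested a fingertip on the board's corner, with up to 15 N upward. I lifted off and regrasped.

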